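# Put the screwdriver away and push the drawer home

## Task

Put the screwdriver away: lay it flat inside the open upper drawer of the little plywood tool chest and let go, then push the drawer fully home until it clicks over its catch and stays seated, flush with the chest's front. Push it, do not slam it, and leave the other loose tools and tubs where they are.

Things in the scene. Friction and masses are not known exactly. Their poses are not given: they have to be found in the camera images.
- screwdriver: small screwdriver lying on the bench, 168 mm long: round blue handle 24 mm thick and 80 mm long, thin steel shank 5 mm thick. Its y axis runs lengthwise towards the handle end; origin midway along its length (4 mm from the handle, on the shank side), 12 mm off the long axis, underneath as first laid.
- screwdriver_handle (a point): point on the screwdriver's long axis at the middle of its handle (12 mm above what it lies on), near its balance point; y axis lengthwise towards the handle end, the tip of the shank lies 124 mm away along -y, the handle's end 44 mm along +y.
- tool_chest: fixed plywood chest, 160 deep (x) x 260 wide (y) x 122 mm high, with two drawers one above the other, each with a steel bow handle; the lower one is shut and fixed. Origin: centre of its underside; -x points out of its front. A 30 mm high sanding block lies on top of it, towards the back.
- drawer (a joint): how far the upper drawer is pulled out (m): 0 = home, front flush with the chest, 0.13 = farthest. It slides with about 1.5 N of drag; at about 12 mm from home it meets a spring roller catch, which takes about 10 N to push past; from 4 mm on the catch pulls it home and holds it.
- drawer_floor (a point): point on top of the upper drawer's floor, 69 mm above the bench; moves with the drawer, axes as the chest's. From it the inside reaches 68 mm to the front panel (-x), 57 mm to the back (+x), 104 mm to either side (y). Side walls are 37 mm high, the front 41 mm. The chest's own front edge, top 53 mm above this floor, lies (80 mm minus the pull-out) from this point towards -x.
- drawer_handle (a point): middle of the upper drawer's bow handle: level steel bar 10 mm thick, 90 mm long along y, 28 mm in front of the drawer's front panel, 87 mm above the bench; moves with the drawer, axes as the chest's (push along +x). The lower drawer's equal handle is 54 mm below where this one is when home.
- chisel_1: chisel with a yellow handle, 270 mm long, 28 mm thick, lying on the bench; origin: middle, underside; a bystander to leave where it is
- chisel_2: second chisel with a yellow handle, 270 mm long, lying beside the first; origin: middle, underside; a bystander to leave where it is
- screw_tub: open pale round tub, 77 mm across, 48 mm high; origin: centre of its underside; a bystander to leave where it is
- glue_brush_tub: blue brush standing in its round holder, 54 mm across, 156 mm high; origin: centre of its underside; a bystander to leave where it is
- block_plane: small metal block plane, 49 x 160 x 48 mm; origin: centre of its underside; a bystander to leave where it is
There are look-alikes about, which are no part of the job. There is more than one size of the screwdriver; the job needs the larger.

How it is judged:
On the way:
1. the screwdriver lies flat in the drawer, let go, while the drawer is still open (value of joint drawer above 0.03 m and x of screwdriver_handle in the frame of drawer_floor between -0.068 and 0.057 m and y of screwdriver_handle in the frame of drawer_floor between -0.104 and 0.104 m and z of screwdriver_handle in the frame of drawer_floor between 0 and 0.03 m and angle between screwdriver_handle's own y axis and vertical between 1.37 and 1.77 rad and contact force between the fingers and screwdriver below 0.2 N), for 0.2 s.
At the end, for the whole second after the job is handed in: The drawer stands seated by its catch, less than 3 mm from home, and the screwdriver lies flat (within 0.2 rad) and at rest inside it, the middle of its handle within the drawer's walls and less than 30 mm above its floor (value of joint drawer below 0.003 m and x of screwdriver_handle in the frame of drawer_floor between -0.068 and 0.057 m and y of screwdriver_handle in the frame of drawer_floor between -0.104 and 0.104 m and z of screwdriver_handle in the frame of drawer_floor between 0 and 0.03 m and angle between screwdriver_handle's own y axis and vertical between 1.37 and 1.77 rad and linear speed of screwdriver below 0.03 m/s); the robot touches nothing.
It fails at once if the drawer is slammed (faster than 0.7 m/s) (velocity of joint drawer below -0.7 m/s).
It fails at once if a bystander (chisel, screw tub, glue brush tub or plane) is shifted by more than 40 mm (distance of any of chisel_1, chisel_2, screw_tub, glue_brush_tub, block_plane from where it was at the start of the episode above 0.04 m).
It also fails if it takes over 54 s, if anything falls off the work surface, if the arm or the gripper's body presses on something with over 40 N, if the wrist force passes 120 N, or if a joint passes its speed limit or range.

## Robot

A 7-joint arm with a two-finger parallel gripper is mounted at the origin on a cart in front of the work surface, level with it; the furniture and walls round the work are solid. World frame = base frame: x ahead of the robot, y to its left, z up, the work surface at z = 0. Lengths are in m, angles in rad, forces in N, time in s.
With the tool pointing down it reaches from about 0.4 to 0.85 m from the base axis. Payload 6.9 kg.
Tool frame: the origin (TCP) lies midway between the tips of the shut fingers; the grasp point (between the pads) lies behind it (ctrl.pinch_z is the z of the grasp point in the tool frame, in m); z points along the fingers, y is the line along which they close (so a half turn about z gives the same grasp; the last joint's range is limited). The gripper opens to 85 mm and grips with 20 to 120 N. Pads are 22 mm wide; open, the fingers measure 114 mm over their backs; the gripper's body (76 mm by 85 mm) begins 54 mm behind the grasp point. The pads swing forward as they close: fully open they stand 13 mm farther back than shut.
Start: joints at [-1.236, 0.507, -0.238, 1.5, 0.126, 1.149, -0.155], TCP at [0.142, 0.609, 0.231] pointing down, gripper open.
Joint ranges: [-3.08, 3.08], [-0.24, 2.05], [-1.43, 1.35], [0, 2.5], [-1.52, 4.66], [0.17, 1.96], [-2.89, 2.89]. Speed limits (rad/s): [2.39, 2.39, 3.14, 3.14, 3.14, 3.14, 3.14].

## Interface

Orientations are given as a unit quaternion [w, x, y, z].
In Python, from station import ctrl, get_state, vision, ticket, models gives the robot as it stands. Calls block until the motion is done:
- ctrl.movep(position, orientation): joint-space move of the TCP to a pose.
- ctrl.movel(position, frame=None, max_speed=0.15): straight line of the TCP; frame=None keeps the orientation; max_speed is the mean speed in m/s.
- ctrl.set_joints(angles): joint-space move.
- ctrl.ungrasp() and ctrl.close_gripper(force=None): open the fingers fully, or close them until they stop; force is the grip in N (None keeps the last).
- ctrl.pause(seconds).
- ctrl.ik(position, orientation): joint angles nearest the present ones, or None.
- get_state(): the state.
- vision.grab_frame(name): name is "side" or "top" or "wrist"; returns (picture, depth): 384x512x3 uint8, blue, green, red; 384x512 float32, m along the optical axis (not along the pixel's ray), 0 where there is no reading.
- vision.camera_info(name): a dict with "mtx" (3x3 intrinsics, pixels), "R" (3x3) and "t" (3): a world point X has camera coordinates R X + t; the wrist camera has in their place "hand_eye" (4x4, takes a point from camera to tool coordinates, whose origin is the TCP and whose axes are the flange's). Camera axes: x right, y down, z forward; pixel columns grow to the right and rows downward; lengths in m; the calibration is good to about 2 mm. A picture is of the moment at which its call begins: read the wrist's pose just before it. camera_info takes no time and is no camera call.
A pose or a line that the arm cannot do raises ctrl.Unreachable and nothing moves.
- ticket.close_job(): hands the job in; it is judged then, once.
Trained networks look in the newest picture that a camera, given by its name, has taken for a name from the list of things; names that differ only in an ending like _2 or _b are one class to them, and where a whole thing is asked for, a point or a joint stands for the part that bears it (a point fixed in the world has none). Each returns a list of dicts, best first, with "p" (0 to 1); they miss things now and then, are a little off and sometimes report something else, mostly with a low value. They report only what shows in the picture. A call takes as long as a camera call. They do not tell look-alikes from the thing itself.
- models.recognise(camera, target): "point" ([column, row] in pixels, amid what is visible of it).
- models.masks_of(camera, target): "mask" (384x512 bool, what is visible of it) and "point" ([column, row] in pixels, amid what is visible of it).
The state is a dict: "time": time; "qpos": joint angles; "qd": joint speeds; "tau": joint torques, N m; "tcp_pos": TCP position; "eef_rot": TCP orientation; "contact_force": force on the tool from outside, world axes, zero at the start; "wrist_torque": the same for the moment, N m; "width": finger opening in m; "gripper_force": force on a finger pad.
Only numpy, scipy, OpenCV 4.12 (cv2) and the standard library are available. Lean on these libraries where they do the work, as an engineer would, in place of code of your own. Each camera call takes 0.05 s, during which the arm holds its last target. There are 200 camera calls.

## Working session

There is one attempt and no reset: what is moved stays moved. The work goes in short steps, each a Python script; the robot and the scene stay as the last script left them, time stands still between calls to the robot, and variables do not carry over. Pictures are saved under pics/ and viewed, at most 10 in all, crops included, and the job is handed in when it is done.

```bash
mkdir -p pics; ls; cat > h.py <<'E'
import numpy as np, cv2
from station import ctrl, get_state, vision, ticket, models
from scipy.spatial.transform import Rotation as Ro
def pose(cam):
    c=vision.camera_info(cam); K=np.array(c["mtx"])
    if "R" in c:
        R=np.array(c["R"]);t=np.array(c["t"]); return K,R.T,-R.T@t
    s=get_state(); w,x,y,z=s["eef_rot"]; A=Ro.from_quat([x,y,z,w]).as_matrix(); H=np.array(c["hand_eye"])
    return K,A@H[:3,:3],A@H[:3,3]+np.array(s["tcp_pos"])
def cloud(P,d):
    K,R,o=P; v,u=np.mgrid[:384,:512]
    c=np.stack([(u-K[0,2])/K[0,0]*d,(v-K[1,2])/K[1,1]*d,d],-1)
    X=c@R.T+o; X[d<=0]=np.nan; return X
def quat(R):
    x,y,z,w=Ro.from_matrix(R).as_quat(); return [w,x,y,z]
def down(yaw): # tool z down, tool y (closing) along angle yaw
    y=np.array([np.cos(yaw),np.sin(yaw),0]);z=np.array([0,0,-1.]);return quat(np.stack([np.cross(y,z),y,z],1))
E
python3 - <<'E'
from h import *
s=get_state();print(s["time"],s["eef_rot"],ctrl.pinch_z)
for c in ["top","side"]:
    P=pose(c);im,d=vision.grab_frame(c);cv2.imwrite(f"pics/{c}0.png",cv2.resize(im,None,fx=1.5,fy=1.5));X=cloud(P,d);np.savez(f"{c}0.npz",im=im,d=d,X=X)
    print(c,P[2])
    for t in ["screwdriver","tool_chest","drawer_handle","chisel_1","screw_tub","glue_brush_tub","block_plane"]:
        for r in models.masks_of(c,t):
            m=r["mask"];print(t,round(r["p"],2),np.round(r["point"]),m.sum(),np.round(np.nanmedian(X[m],0),3),np.round(np.nanpercentile(X[m],[3,97],axis=0),3).tolist())
E
```

```text
pics
0.0 [-8.00917666e-05  1.14645485e-01  9.93406053e-01 -9.05475453e-04] -0.0187
top [0.33776632 0.02213358 1.15503205]
screwdriver 0.5 [341. 202.] 265 [ 0.494 -0.245  0.02 ] [[0.454, -0.269, 0.003], [0.588, -0.228, 0.026]]
screwdriver 0.42 [285. 182.] 127 [ 0.548 -0.086  0.015] [[0.494, -0.138, 0.009], [0.571, -0.063, 0.02]]
tool_chest 0.93 [126. 178.] 10991 [0.543 0.341 0.121] [[0.392, 0.222, 0.067], [0.679, 0.469, 0.154]]
drawer_handle 0.93 [133. 209.] 4698 [0.461 0.324 0.071] [[0.379, 0.212, 0.065], [0.541, 0.429, 0.112]]
chisel_1 0.81 [346. 267.] 810 [ 0.318 -0.249  0.02 ] [[0.29, -0.398, -0.001], [0.352, -0.151, 0.029]]
chisel_1 0.58 [324. 251.] 635 [ 0.356 -0.195  0.023] [[0.322, -0.35, 0.008], [0.405, -0.112, 0.03]]
screw_tub 0.94 [281. 125.] 631 [ 0.718 -0.077  0.023] [[0.678, -0.11, -0.001], [0.748, -0.043, 0.05]]
glue_brush_tub 0.65 [387. 147.] 636 [ 0.634 -0.356  0.081] [[0.617, -0.383, 0.008], [0.661, -0.34, 0.155]]
block_plane 0.72 [226. 146.] 999 [0.657 0.082 0.027] [[0.62, 0.016, 0.002], [0.702, 0.153, 0.048]]
side [ 0.30548608 -1.08708458  0.80199863]
screwdriver 0
[... 311 characters left out ...]
66 [235. 158.] 1280 [0.466 0.32  0.08 ] [[0.378, 0.191, 0.064], [0.549, 0.432, 0.109]]
chisel_1 0.64 [212. 273.] 520 [ 0.32  -0.279  0.017] [[0.287, -0.405, 0.008], [0.349, -0.161, 0.027]]
chisel_1 0.64 [220. 263.] 446 [ 0.356 -0.226  0.018] [[0.319, -0.361, 0.007], [0.404, -0.121, 0.027]]
screw_tub 0.97 [325. 224.] 415 [ 0.708 -0.085  0.029] [[0.676, -0.117, 0.002], [0.744, -0.046, 0.048]]
glue_brush_tub 0.69 [328. 276.] 815 [ 0.632 -0.384  0.065] [[0.615, -0.396, 0.003], [0.657, -0.354, 0.153]]
block_plane 0.88 [295. 204.] 380 [0.65  0.053 0.016] [[0.614, 0.007, -0.0], [0.694, 0.137, 0.046]]
block_plane 0.68 [264. 156.] 3340 [0.564 0.289 0.094] [[0.392, 0.201, 0.005], [0.701, 0.44, 0.149]]
```

View pics/top0.png

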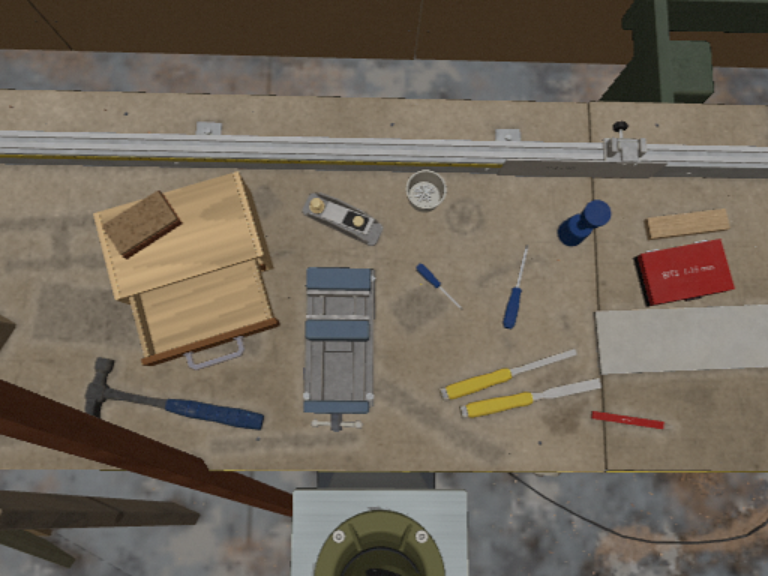

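```bash
python3 - <<'E'
from h import *
im=np.load("top0.npz")["im"]
cv2.imwrite("pics/crop.png",cv2.resize(im[150:290,250:410],None,fx=4.2,fy=4.2,interpolation=2))
E
```

```text
(no output)
```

View pics/crop.png

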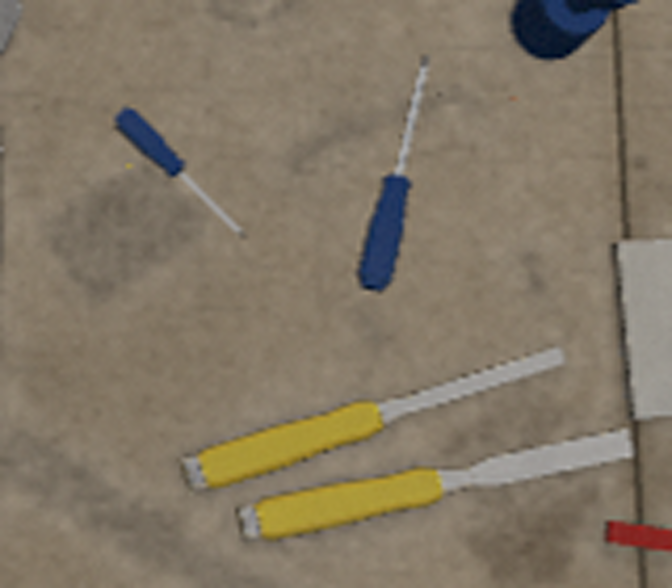

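The top view shows two blue screwdrivers: a short one at (285,182) and a longer one at (341,202). The one at (341,202) is the larger, with a long handle and a thicker body (its top stands about 25 mm high against 20 mm), so it's the target. Its handle end is near (336,217) and its tip near (351,164). The chest is at left with its drawer open and the bow handle at (143,235). A brown beam at lower left needs its height checked.

```bash
python3 - <<'E'
from h import *
for c in ["top","side"]:
    f=np.load(f"{c}0.npz");X=f["X"];im=f["im"]
    # blue screwdriver handle
    hsv=cv2.cvtColor(im,cv2.COLOR_BGR2HSV)
    blue=(hsv[...,0]>100)&(hsv[...,0]<130)&(hsv[...,1]>110)
    m=blue&(X[...,0]>.42)&(X[...,0]<.58)&(X[...,1]<-.19)&(X[...,1]>-.31)&(X[...,2]<.05)
    p=X[m];print(c,m.sum(),p.mean(0).round(4),np.percentile(p[:,2],95).round(4));q=p[:,:2]-p[:,:2].mean(0);u,s,vt=np.linalg.svd(q);print(vt[0],np.ptp(q@vt[0]))
    m=(X[...,0]>.4)&(X[...,0]<.62)&(X[...,1]<-.2)&(X[...,1]>-.3)&(X[...,2]<.05)&(X[...,2]>.006)
    m&=(X[...,0]-.494)*0.2+(X[...,1]+.245)<.06
    p=X[m];q=p[:,:2]-p[:,:2].mean(0);u,s,vt=np.linalg.svd(q);print(' all',vt[0],np.ptp(q@vt[0]),p.min(0),p.max(0))
    # chest top
    m=(abs(X[...,2]-.122)<.005)&(X[...,0]>.4)&(X[...,1]>.15)&(X[...,1]<.55)
    r=cv2.minAreaRect(X[m][:,:2].astype(np.float32));print(' top',m.sum(),r,cv2.boxPoints(r).round(3).tolist())
    m=(X[...,2]>.055)&(X[...,2]<.12)&(X[...,0]>.3)&(X[...,1]>.15)&(X[...,1]<.5)&(X[...,0]<.5)
    r=cv2.minAreaRect(X[m][:,:2].astype(np.float32));print(' drw',m.sum(),r,cv2.boxPoints(r).round(3).tolist())
X=np.load("top0.npz")["X"]
for u,v in [(30,275),(100,300),(180,335),(5,220),(225,225),(40,340)]: print((u,v),X[v,u].round(3))
E
```

```text
top 178 [ 0.487  -0.2425  0.0217] 0.0262
[-0.96632429  0.25732735] 0.079187505678391
 all [-0.96969612  0.2443142 ] 0.17606753450777368 [ 0.44405143 -0.28794974  0.00615231] [ 0.61748339 -0.21279452  0.02807867]
 top 4756 ((0.5968317985534668, 0.3622264266014099), (0.1619507223367691, 0.26066815853118896), 18.35441780090332) [[0.4790000021457672, 0.46000000834465027], [0.5609999895095825, 0.21299999952316284], [0.7149999737739563, 0.2639999985694885], [0.6330000162124634, 0.5109999775886536]]
 drw 3564 ((0.4324188828468323, 0.3241634964942932), (0.13455237448215485, 0.2724085748195648), 0.6200152635574341) [[0.36399999260902405, 0.46000000834465027], [0.367000013589859, 0.18700000643730164], [0.5009999871253967, 0.1889999955892563], [0.49799999594688416, 0.460999995470047]]
side 132 [ 0.4855 -0.2541  0.0184] 0.0239
[ 0.9723706  -0.23344254] 0.07495583678612969
 all [ 0.97661321 -0.21500379] 0.16461587003031547 [ 0.44889566 -0.28476666  0.00624667] [ 0.60833978 -0.2325773   0.02750223]
 top 828 ((0.8606218099594116, 0.21491974592208862), (0.2406238615512848, 0.8821498155593872), 67.20635223388672) [[0.40700000524520874, 0.2750000059604645], [1.2209999561309814, -0.06700000166893005], [1.3140000104904175, 0.1550000011920929], [0.5009999871253967, 0.4970000088214874]]
 drw 924 ((0.43242067098617554, 0.31938016414642334), (0.27992579340934753, 0.13436497747898102), 89.92835998535156) [[0.36500000953674316, 0.18000000715255737], [0.49900001287460327, 0.17900000512599945], [0.5, 0.45899999141693115], [0.36500000953674316, 0.45899999141693115]]
(30, 275) [0.305 0.4   0.425]
(100, 300) [0.24  0.355 0.199]
(180, 335) [ 0.082  0.243 -0.26 ]
(5, 220) [0.434 0.69  0.023]
(225, 225) [0.421 0.081 0.102]
(40, 340) [ 0.104  0.603 -0.058]
```

View pics/side0.png

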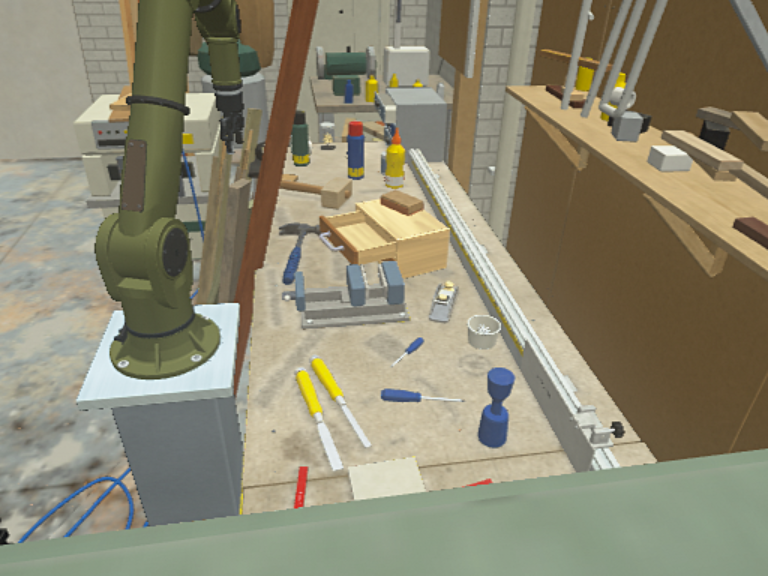

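The brown post leans between the arm's start and the work, so before sweeping I'll recover the kinematics from IK samples, plus the chest-frame numbers and the post's line.

```bash
cat > kin.py <<'E'
from h import *
import itertools
def rots(q,sg):
    R=np.eye(3);L=[R]
    for i in range(7):
        R=R@Ro.from_rotvec(sg[i]*q[i]*np.array([[0,0,1],[0,1,0]][i%2])).as_matrix();L.append(R)
    return L
E
python3 - <<'E'
from kin import *
s=get_state();S=[(np.array(s["qpos"]),np.array(s["tcp_pos"]),np.array(s["eef_rot"]))]
rng=np.random.default_rng(0)
for i in range(120):
    az=rng.uniform(-1.2,1.4);r=rng.uniform(.4,.75);p=[r*np.cos(az),r*np.sin(az),rng.uniform(.05,.45)]
    y,z,a=rng.uniform(-.4,.4,3); Q=Ro.from_euler("xyz",[np.pi+y,z,a+az]);x_,y_,z_,w_=Q.as_quat();o=[w_,x_,y_,z_]
    q=ctrl.ik(p,o)
    if q is not None:S.append((np.array(q),np.array(p),np.array(o)))
print(len(S),S[1][0].round(2),S[1][1].round(2))
best=[]
M=lambda o:Ro.from_quat([o[1],o[2],o[3],o[0]]).as_matrix()
for sg in itertools.product([1,-1],repeat=7):
    # orientation residual: C = R(q)^T * Robs const, allow base flip via z rot: base const too -> use relative
    C=[rots(q,sg)[-1].T@M(o) for q,p,o in S[:25]]
    best.append((np.std(C,0).sum(),sg,np.mean(C,0)))
best.sort(key=lambda b:b[0]);e,sg,C=best[0];print(e,best[1][0],sg,C.round(3))
A=[];b=[]
for q,p,o in S: A.append(np.hstack(rots(q,sg)));b.append(p)
A=np.vstack(A);b=np.hstack(b);x,res,rk,_=np.linalg.lstsq(A,b,rcond=None);print(rk,abs(A@x-b).max());print(x.reshape(8,3).round(4))
np.savez("kin.npz",sg=sg,off=x.reshape(8,3),C=C)
# chest frame
X=np.load("top0.npz")["X"];a=np.deg2rad(18.35);ex=np.array([np.cos(a),np.sin(a)]);ey=np.array([-ex[1],ex[0]]);o=np.array([.5968,.3622])
d=X[...,:2]-o;cx=d@ex;cy=d@ey;z=X[...,2]
m=(abs(cy)<.16)&(cx>-.3)&(cx<.1)&(z>.03)
for lo,hi in [(-.01,.01),(-.07,-.05),(.05,.07)]:
    k=m&(cy>lo)&(cy<hi)
    for x0 in np.arange(-.27,-.05,.01):
        kk=k&(cx>=x0)&(cx<x0+.01)
        if kk.any():print(round(x0,3),kk.sum(),np.percentile(z[kk],[5,50,95]).round(3),end=' ')
    print()
k=m&(z>.1)&(z<.116)&(cx<-.1);print('front top',np.percentile(cx[k],[2,50,98]),cy[k].min(),cy[k].max())
k=m&(z>.08)&(z<.097)&(cx<-.21);print('bar',k.sum(),cx[k].min(),np.median(cx[k]),cx[k].max(),cy[k].min(),cy[k].max())
# post from side & top
for c in ["top","side"]:
    f=np.load(f"{c}0.npz");X=f["X"];h=cv2.cvtColor(f["im"],cv2.COLOR_BGR2HSV)
    dl=X-np.array([.24,.355,.199]);v=np.array([.065,.045,.226]);v/=np.linalg.norm(v);t=dl@v;dist=np.linalg.norm(dl-t[...,None]*v,axis=-1)
    k=dist<.12
    for t0 in np.arange(-.5,1.2,.15):
        kk=k&(t>t0)&(t<t0+.05)
        if kk.sum()>5:print(c,round(t0,2),kk.sum(),np.median(X[kk],0).round(3),np.std(X[kk],0).round(3))
E
```

```text
116 [-1.06  0.68  0.43  1.94  0.21  0.79 -1.58] [0.44 0.22 0.07]
5.914550185560942e-11 1.9958625216276675 (-1, 1, -1, 1, -1, 1, -1) [[ 0. -1. -0.]
 [ 1.  0.  0.]
 [-0. -0.  1.]]
17 7.447248373537718e-11
[[-0.000e+00 -0.000e+00  1.221e-01]
 [-0.000e+00 -2.800e-03  1.221e-01]
 [ 0.000e+00 -2.800e-03  2.889e-01]
 [-0.000e+00 -9.300e-03  2.889e-01]
 [-0.000e+00 -9.300e-03  1.910e-01]
 [ 0.000e+00 -2.000e-04  1.910e-01]
 [-0.000e+00 -2.000e-04  1.797e-01]
 [-0.000e+00 -0.000e+00  1.797e-01]]
-0.24 8 [0.088 0.092 0.094] -0.23 22 [0.089 0.092 0.095] -0.2 48 [0.073 0.109 0.113] -0.19 11 [0.071 0.109 0.112] -0.18 29 [0.068 0.07  0.073] -0.17 28 [0.067 0.07  0.073] -0.16 28 [0.068 0.071 0.074] -0.15 29 [0.065 0.07  0.073] -0.14 25 [0.067 0.071 0.073] -0.13 26 [0.066 0.069 0.072] -0.12 29 [0.066 0.069 0.073] -0.11 28 [0.067 0.07  0.073] -0.1 26 [0.067 0.071 0.073] -0.09 35 [0.068 0.07  0.122] -0.08 59 [0.067 0.121 0.126] -0.07 34 [0.07  0.122 0.126] -0.06 28 [0.12  0.123 0.125] -0.05 30 [0.121 0.123 0.126] 
-0.22 1 [0.092 0.092 0.092] -0.21 4 [0.092 0.094 0.095] -0.2 47 [0.076 0.109 0.114] -0.1
[... 1127 characters left out ...]
5 92 [ 0.099  0.258 -0.246] [0.017 0.009 0.015]
top -0.35 125 [ 0.139  0.287 -0.104] [0.017 0.009 0.015]
top -0.2 1650 [0.258 0.326 0.002] [0.033 0.043 0.015]
top -0.05 272 [0.221 0.345 0.18 ] [0.017 0.009 0.015]
top 0.1 431 [0.262 0.375 0.322] [0.017 0.009 0.015]
top 0.25 746 [0.304 0.404 0.463] [0.017 0.009 0.015]
side -0.5 56 [ 0.121  0.266 -0.25 ] [0.007 0.006 0.015]
side -0.35 105 [ 0.149  0.287 -0.104] [0.012 0.008 0.016]
side -0.2 486 [0.234 0.321 0.019] [0.042 0.041 0.02 ]
side -0.05 191 [0.226 0.342 0.179] [0.017 0.01  0.015]
side 0.1 208 [0.266 0.372 0.32 ] [0.017 0.01  0.015]
side 0.25 227 [0.308 0.401 0.462] [0.017 0.01  0.015]
side 0.4 250 [0.348 0.431 0.603] [0.017 0.01  0.015]
```

The fit gives a drawer pull-out of about 0.120 m: front face at chest x = -0.200, bar at about -0.228. FK is exact. Next I'll plan a tucked sweep inside the post with a clearance check.

```bash
cat >> kin.py <<'E'
import os
from scipy.spatial.transform import Rotation
if os.path.exists("kin.npz"):
    _k=np.load("kin.npz");SG=_k["sg"];OFF=_k["off"]
def pts(q):
    L=rots(q,SG);p=np.zeros(3);P=[p]
    for R,o in zip(L,OFF): p=p+R@o;P.append(p)
    return np.array(P)
V=np.array([.082,.059,.283]);V/=np.linalg.norm(V);P0=np.array([.264,.373,.321])
def clear(q): # distance of arm axis to post axis
    P=pts(q)[2:];a=np.linspace(0,1,12)[:,None];x=np.vstack([P[i]*(1-a)+P[i+1]*a for i in range(len(P)-1)])
    d=x-P0;return np.linalg.norm(d-(d@V)[:,None]*V,axis=1).min()
def path(*Q,n=30): return [round(min(clear(np.array(a)*(1-t)+np.array(b)*t) for t in np.linspace(0,1,n)),3) for a,b in zip(Q,Q[1:])]
A=np.deg2rad(18.35);EX=np.array([np.cos(A),np.sin(A),0]);EY=np.array([-EX[1],EX[0],0]);CO=np.array([.5968,.3622,0])
def chest(x,y,z): return CO+x*EX+y*EY+np.array([0,0,z])
E
cat > go1.py <<'E'
from kin import *
s=get_state();q0=np.array(s["qpos"])
q1=np.array([-1.236,-.2,0,2.3,0,1.04,0]);q2=q1.copy();q2[0]=.45
hd=np.arctan2(.24,-.968)   # handle direction
print("hand_eye",np.round(vision.camera_info("wrist")["hand_eye"],3).tolist())
print(path(q0,q1,q2),pts(q1)[-1].round(3),[p.round(2).tolist() for p in pts(q0)])
E
python3 go1.py; python3 - <<'E'
from kin import *
# ik quality when near q2: evaluated only from present joints
for yaw in [np.arctan2(.968,.24),np.arctan2(.968,.24)+np.pi]:
    q=ctrl.ik([.487,-.247,.22],down(yaw));print(None if q is None else np.round(q,2))
for s in [0,np.pi]:
    for p in [chest(-.14,.04,.2),chest(-.14,-.04,.2)]:
        q=ctrl.ik(p,down(A+s));print(None if q is None else (np.round(q,2),clear(q)))
for s in [0,np.pi]:
    q=ctrl.ik(chest(-.26,0,.07),down(A+np.pi/2+s));print('push',None if q is None else (np.round(q,2),clear(q)))
E
```

```text
hand_eye [[0.001, -0.962, -0.274, 0.069], [1.0, 0.001, 0.001, -0.001], [-0.001, -0.274, 0.962, -0.143], [0.0, 0.0, 0.0, 1.0]]
[np.float64(0.117), np.float64(0.208)] [0.094 0.196 0.258] [[0.0, 0.0, 0.0], [-0.0, -0.0, 0.12], [0.0, -0.0, 0.24], [0.05, 0.13, 0.5], [0.11, 0.26, 0.75], [0.13, 0.43, 0.67], [0.14, 0.61, 0.59], [0.14, 0.61, 0.41], [0.14, 0.61, 0.23]]
[-0.06  0.48  0.74  1.74 -0.36  1.07  2.13]
[-0.06  0.48  0.75  1.74 -0.37  1.07 -1.  ]
(array([-0.74,  0.45,  0.05,  1.69, -0.03,  1.  , -0.36]), np.float64(0.12557841439630385))
(array([-0.63,  0.42,  0.08,  1.74, -0.04,  0.98, -0.21]), np.float64(0.19627752611059285))
(array([-0.25,  0.53, -0.73,  1.68,  0.39,  1.09,  2.37]), np.float64(0.13418443548031464))
(array([-0.12,  0.49, -0.7 ,  1.74,  0.35,  1.05,  2.52]), np.float64(0.20173782644714888))
push (array([-0.53,  0.47, -0.28,  2.16,  0.25,  0.54,  0.89]), np.float64(0.12534533401448852))
push (array([-0.97,  0.49,  0.35,  2.16, -0.32,  0.54, -1.64]), np.float64(0.12534081855916906))
```

```bash
cat > go1.py <<'E'
from kin import *
q0=np.array(get_state()["qpos"])
q1=np.array([-1.4,-.2,0,2.3,0,1.04,0]);q2=q1.copy();q2[0]=.45
print([round(clear(q0*(1-t)+q1*t),3) for t in np.linspace(0,1,9)],path(q1,q2))
if min(path(q0,q1))<.11: raise SystemExit
ctrl.set_joints(q1);print(get_state()["time"],get_state()["contact_force"])
ctrl.set_joints(q2)
hd=np.arctan2(.24,-.968)
for yaw in [hd-np.pi/2,hd+np.pi/2]:
    q=ctrl.ik([.487,-.247,.2],down(yaw));print(None if q is None else np.round(q,2))
    if q is not None and abs(q[6])<2.2:Y=yaw
ctrl.movep([.487,-.247,.2],down(Y));print('yaw',Y,get_state()["time"])
P=pose("wrist");im,d=vision.grab_frame("wrist");X=cloud(P,d);cv2.imwrite("pics/w1.png",im)
for r in models.masks_of("wrist","screwdriver"):
    p=X[r["mask"]];print(r["p"],r["point"],np.nanmedian(p,0).round(4))
h=cv2.cvtColor(im,cv2.COLOR_BGR2HSV);m=(h[...,0]>100)&(h[...,0]<130)&(h[...,1]>110)&(abs(X[...,0]-.487)<.07)&(abs(X[...,1]+.247)<.05)&(X[...,2]<.05)
p=X[m];r=cv2.minAreaRect(p[:,:2].astype(np.float32));q=p[:,:2]-p[:,:2].mean(0);print(m.sum(),r,np.linalg.svd(q)[2][0] if len(q)<8000 else np.linalg.eigh(q.T@q)[1][:,1],np.percentile(p[:,2],[50,95,99]))
E
python3 go1.py
```

```text
[np.float64(0.223), np.float64(0.232), np.float64(0.199), np.float64(0.171), np.float64(0.155), np.float64(0.154), np.float64(0.168), np.float64(0.193), np.float64(0.225)] [np.float64(0.208)]
2.3167 [ 0.52289146 -0.40741084 -0.0252356 ]
[ 0.44  0.41 -0.02  1.76  0.01  0.97  1.74]
[ 0.43  0.41 -0.01  1.76  0.01  0.97 -1.4 ]
yaw 4.469355840095011 5.6667
0.69 [258.0, 159.6] [ 0.5001 -0.2525  0.0207]
0.58 [117.3, 151.4] [ 0.5472 -0.0934  0.0153]
1001 ((0.48892784118652344, -0.2483760416507721), (0.021226881071925163, 0.07843650877475739), 75.87787628173828) [-0.96922514  0.24617602] [0.02193131 0.02502772 0.02555104]
```

Wrist, top and side views agree: handle centre (0.489, -0.248), top at about 25 mm, length 78 mm. Grasping now.

```bash
cat > go2.py <<'E'
from kin import *
hd=np.arctan2(.244,-.9697);Y=4.469;Y=Y+((hd+np.pi/2-Y+np.pi/2)%np.pi-np.pi/2)
o=down(Y);c=np.array([.489,-.2484])
ctrl.movep([*c,.06],o);ctrl.movel([*c,.006],max_speed=.06);s=get_state();print(s["contact_force"],s["tcp_pos"])
ctrl.close_gripper(40);s=get_state();print(s["time"],s["width"],s["gripper_force"],s["contact_force"])
ctrl.movel([*c,.22],max_speed=.2);s=get_state();print(s["time"],s["width"],s["gripper_force"],s["qpos"])
im,d=vision.grab_frame("wrist");cv2.imwrite("pics/w2.png",im)
im,d=vision.grab_frame("side");cv2.imwrite("pics/s2.png",im)
# hand: tip direction in tool frame; which tool x sign = handle dir
print('handle dir . tool x:',np.dot([np.cos(hd),np.sin(hd),0],[np.cos(Y+np.pi/2)*-1,-np.sin(Y+np.pi/2),0]))
for s_ in [0,np.pi,-np.pi]:
    for yy in (.04,-.04):
        q=ctrl.ik(chest(-.14,yy,.24),down(A+s_));print(s_,yy,None if q is None else (np.round(q,2),round(clear(q),3),path(get_state()["qpos"],q)))
E
python3 go2.py
```

```text
[-0.95322175 -0.12537405  0.28617969] [ 0.4891995  -0.2485496   0.00625235]
8.025 0.022829749171142156 39.11277651786804 [-0.97098401  1.71019093  5.80084516]
9.2417 0.022916191576294636 39.19008672237396 [ 0.4337481   0.39441491 -0.01210925  1.72530748  0.00538639  1.02389882
 -1.39753566]
handle dir . tool x: 0.9999999999999999
0 0.04 (array([-0.17,  0.53, -0.88,  1.62,  0.43,  1.2 , -0.82]), np.float64(0.129), [np.float64(0.129)])
0 -0.04 (array([-0.11,  0.45, -0.71,  1.68,  0.31,  1.14, -0.58]), np.float64(0.2), [np.float64(0.2)])
3.141592653589793 0.04 (array([-0.02,  0.65, -1.23,  1.62,  0.63,  1.33,  2.12]), np.float64(0.129), [np.float64(0.129)])
3.141592653589793 -0.04 (array([-1.24,  0.62,  1.15,  1.69, -0.59,  1.23, -2.77]), np.float64(0.15), [np.float64(0.15)])
-3.141592653589793 0.04 (array([-0.02,  0.65, -1.23,  1.62,  0.63,  1.33,  2.12]), np.float64(0.129), [np.float64(0.129)])
-3.141592653589793 -0.04 (array([-1.24,  0.62,  1.15,  1.69, -0.59,  1.23, -2.77]), np.float64(0.15), [np.float64(0.15)])
```

View pics/w2.png

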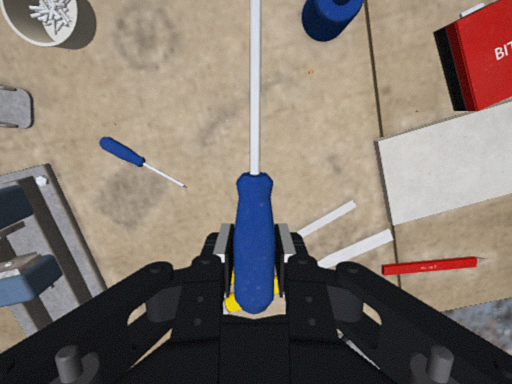

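The grasp is straight, with the shank up the image towards (255,0) and the handle between the pads at (255,240). Now move above the drawer and check the edges from close by.

```bash
cat > go3.py <<'E'
from kin import *
o=down(A);q=np.array(ctrl.ik(chest(-.14,-.04,.22),o));a=np.array(get_state()["qpos"])
print('zmin',min(pts(a*(1-t)+q*t)[-1][2] for t in np.linspace(0,1,20)),path(a,q))
ctrl.movep(chest(-.14,-.04,.22),o);s=get_state();print(s["time"],s["width"],s["tcp_pos"],chest(-.14,-.04,.22))
for cam in ("wrist","top"):
    P=pose(cam);im,d=vision.grab_frame(cam);X=cloud(P,d);cv2.imwrite(f"pics/{cam}3.png",im)
    D=X-CO;cx=D@EX;cy=D@EY;z=X[...,2]
    k=(abs(z-.122)<.006)&(cx<-.02)&(cx>-.13)&(abs(cy)<.12)
    for lo in np.arange(-.12,.12,.04):
        kk=k&(cy>lo)&(cy<lo+.04)
        f=(abs(z-.110)<.007)&(cx<-.15)&(cy>lo)&(cy<lo+.04)&(cx>-.26)
        if kk.sum()>20: print(cam,round(lo,2),'edge',np.percentile(cx[kk],[1,3]).round(4),end=' ')
        if f.sum()>20: print('front',np.percentile(cx[f],[3,50,97]).round(4),end=' ')
        print()
E
python3 go3.py
```

```text
zmin 0.20953092409027882 [np.float64(0.201)]
11.25 0.023025762228716534 [0.47735284 0.27866777 0.21975476] [0.47651168 0.28015903 0.22      ]
wrist -0.12 edge [-0.0828 -0.0819] front [-0.2013 -0.1963 -0.1901] 
wrist -0.08 edge [-0.0829 -0.0822] front [-0.2014 -0.1951 -0.19  ] 
wrist -0.04 edge [-0.0829 -0.0823] front [-0.2012 -0.1951 -0.19  ] 
wrist 0.0 edge [-0.0829 -0.0823] front [-0.2014 -0.1951 -0.19  ] 
wrist 0.04 edge [-0.083  -0.0824] front [-0.2014 -0.1951 -0.1901] 
wrist 0.08 edge [-0.083  -0.0824] front [-0.201  -0.1904 -0.1528] 
top -0.12 edge [-0.0802 -0.0797] 
top -0.08 edge [-0.0801 -0.0795] 
top -0.04 edge [-0.0608 -0.0574] 


front [-0.1992 -0.1928 -0.1759]
```

View pics/wrist3.png

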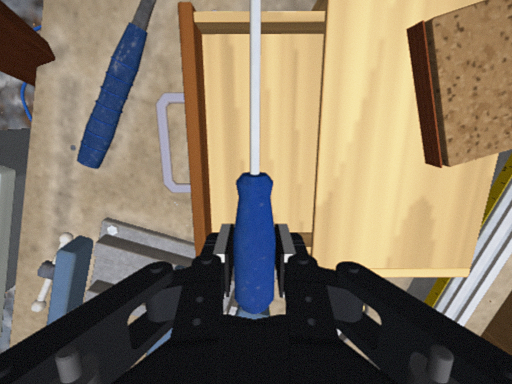

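The drawer is seen squarely: front panel at column ~193, chest edge at ~325. The room for open fingers is ~108 mm against 114 mm. I'll lower near the chest edge and let the front finger nudge the lightly sliding drawer a few mm outward as it opens.

```bash
cat > go4.py <<'E'
from kin import *
t=lambda z:chest(-.142,-.04,z)
ctrl.movel(t(.13),max_speed=.15);ctrl.movel(t(.079),max_speed=.06);s=get_state();print(s["time"],s["tcp_pos"],t(.079),s["contact_force"])
ctrl.ungrasp();s=get_state();print(s["time"],s["width"],s["contact_force"],s["tcp_pos"])
ctrl.pause(.3)
ctrl.movel(t(.2),max_speed=.15);s=get_state();print(s["time"],s["width"],s["contact_force"])
for cam in ("wrist",):
    P=pose(cam);im,d=vision.grab_frame(cam);X=cloud(P,d);cv2.imwrite(f"pics/{cam}4.png",im)
    D=X-CO;cx=D@EX;cy=D@EY;z=X[...,2]
    f=(abs(z-.110)<.007)&(cx<-.15)&(abs(cy)<.04)&(cx>-.26);print('front',np.percentile(cx[f],[3,50,97]).round(4))
    h=cv2.cvtColor(im,cv2.COLOR_BGR2HSV);m=(h[...,0]>100)&(h[...,0]<130)&(h[...,1]>110)&(abs(cx+.13)<.07)&(abs(cy)<.11)&(z<.12)
    print(m.sum(),cx[m].mean(),cy[m].min(),cy[m].max(),np.percentile(z[m],[5,50,98]))
E
python3 go4.py
```

```text
13.1 [0.47478499 0.27976663 0.07929832] [0.47461338 0.27952939 0.079     ] [ 0.03911225 -1.02038068 -0.58116968]
13.7333 0.08527193821534534 [ 1.5409768  -0.03385165 -0.11322556] [0.47488435 0.27959669 0.07908567]
14.9917 0.08563198431416472 [-0.36894705  0.57613359 -0.01138647]
front [-0.2102 -0.204  -0.1991]
1564 -0.14843528106515913 -0.08003473778715353 -0.0014795444162824989 [0.08676635 0.09083888 0.09417218]
```

View pics/wrist4.png

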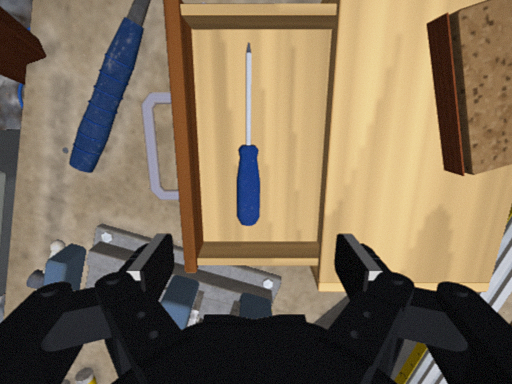

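The screwdriver lies flat in the drawer at (248,190), released, with the pull-out now ~0.128. Next: close the fingers, go in front of the bow handle and push gently.

```bash
cat > go5.py <<'E'
from kin import *
o=down(A+np.pi/2);cy=-.015
F=lambda:float(np.dot(get_state()["contact_force"],EX))
a=np.array(get_state()["qpos"]);q=np.array(ctrl.ik(chest(-.268,cy,.2),o));print(np.round(q,2),path(a,q))
ctrl.close_gripper(20)
ctrl.movep(chest(-.268,cy,.2),o);print(get_state()["time"])
ctrl.movel(chest(-.268,cy,.074),max_speed=.12);print(get_state()["contact_force"])
f0=F()
ctrl.movel(chest(-.16,cy,.074),max_speed=.06);print(get_state()["time"],F()-f0)
for x in np.arange(-.157,-.112,.003):
    ctrl.movel(chest(x,cy,.074),max_speed=.03);f=F()-f0;print(round(x,3),round(f,1),end=' ')
    if f<-18:break
print(get_state()["time"],get_state()["tcp_pos"])
im,d=vision.grab_frame("top");cv2.imwrite("pics/top5.png",im)
im,d=vision.grab_frame("side");cv2.imwrite("pics/side5.png",im)
E
python3 go5.py
```

```text
[ 0.14  0.44 -1.2   2.01  0.49  1.02  0.6 ] [np.float64(0.137)]
16.925
[-0.14773442 -0.64589998  0.35834445]
20.075 -0.8690317077862477
-0.157 0.1 -0.154 0.2 -0.151 0.8 -0.148 0.5 -0.145 0.3 -0.142 0.6 -0.139 0.8 -0.136 -3.9 -0.133 -5.9 -0.13 0.7 -0.127 -0.5 -0.124 -8.6 -0.121 -17.6 -0.118 -26.9 23.575 [0.48192475 0.30824815 0.07359189]
```

The force shows the catch peak, then a release, then the hard stop. Now back off and look.

```bash
cat > go6.py <<'E'
from kin import *
cy=-.015
ctrl.movel(chest(-.20,cy,.074),max_speed=.1);ctrl.movel(chest(-.22,cy,.25),max_speed=.2);print(get_state()["time"],get_state()["contact_force"])
for cam in ("wrist","side"):
    P=pose(cam);im,d=vision.grab_frame(cam);X=cloud(P,d);cv2.imwrite(f"pics/{cam}6.png",im)
    D=X-CO;cx=D@EX;cy_=D@EY;z=X[...,2]
    for n,lo,hi in [('drawer front',.075,.105),('chest lip',.112,.125),('bar',.08,.096)]:
        k=(z>lo)&(z<hi)&(abs(cy_)<(.03 if n=='bar' else .1))&(cx>-.14)&(cx<.0);print(cam,n,k.sum(),np.percentile(cx[k],[2,10,50]).round(4) if k.any() else '')
E
python3 go6.py
```

```text
25.675 [ 0.54519337  0.43131887 -0.6488775 ]
wrist drawer front 121 [-0.1159 -0.1153 -0.1109]
wrist chest lip 388 [-0.0822 -0.0779 -0.0669]
wrist bar 25 [-0.116  -0.1157 -0.1141]
side drawer front 189 [-0.1156 -0.1121 -0.0838]
side chest lip 429 [-0.0843 -0.081  -0.0466]
side bar 42 [-0.117  -0.1149 -0.0853]
```

View pics/wrist6.png

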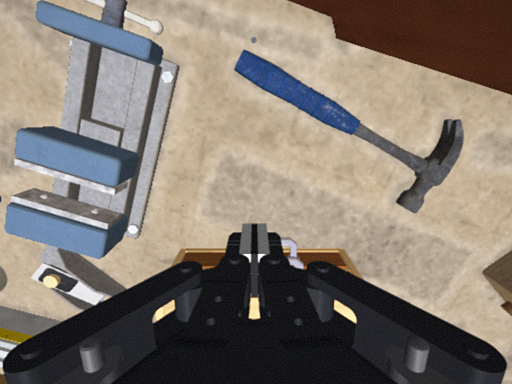

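View pics/side6.png

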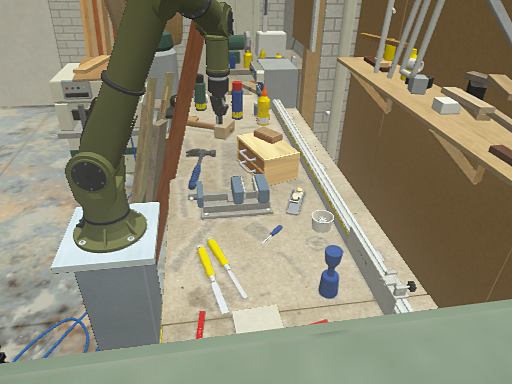

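The drawer is shut: the bar front is 33 mm ahead of the chest edge, which is what flush should give. The bystanders are in place and the arm is clear, so I'm handing in.

```bash
python3 -c "
from station import ticket
print(ticket.close_job())"
```

```text
the job is handed in; nothing more can be done
None
```

The larger screwdriver was laid flat in the upper drawer and released. The drawer was then pushed gently past its catch; by camera measurement it sits flush, no bystander was seen to move, and the job was handed in about 26 s into the 54 s allowed, with no verdict returned.

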